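Charge the still with the full can

TASK

Of the three identical sealed cans on the cork mat only one is full: find out by its weight which, and stand it upright in the open steel pot on the hob. Leave the two empty cans upright where they stood, then put the lid on the pot, properly seated, without dropping a can or the lid and without disturbing anything else.

Things in the scene. Friction and masses are not known exactly. Their poses are not given: they have to be found in the camera images.
- can_a: sealed aluminium can, paper band, flat blue cap, round, 56 mm across, 86 mm high; origin at the centre of its underside, z up. Stands on a 4 mm cork mat with two others that look alike. One of the three holds a loose solid charge and weighs 450 to 670 g in all, the others 120 to 185 g; which one is full changes from run to run and can only be felt
- can_b: sealed aluminium can, paper band, flat blue cap, round, 56 mm across, 86 mm high; origin at the centre of its underside, z up. Stands on a 4 mm cork mat with two others that look alike. One of the three holds a loose solid charge and weighs 450 to 670 g in all, the others 120 to 185 g; which one is full changes from run to run and can only be felt
- can_c: sealed aluminium can, paper band, flat blue cap, round, 56 mm across, 86 mm high; origin at the centre of its underside, z up. Stands on a 4 mm cork mat with two others that look alike. One of the three holds a loose solid charge and weighs 450 to 670 g in all, the others 120 to 185 g; which one is full changes from run to run and can only be felt
- lid: round bright metal pot lid with a black rim, 192 mm across, flat on the table; under its 4.5 mm plate a centring plug 164 mm across, 10 mm deep, on which it rests. In its centre a brass nut 38 mm across, 14.5 to 28 mm above the origin, then a steel column 30 mm across with an orange top up to 72 mm: grip it. 350 g. Origin at the centre of the plug's underside, z up
- still: black induction hob 300 x 250 x 55 mm with a steel pot, both fixed; pot open, 180 mm across outside, 174 inside, rim 170 and inner floor 59 mm above the table; wire handles stand out 26 mm at its +y and -y sides, 30 mm below the rim. Origin at the centre of the hob's underside; the pot axis is 30 mm along its +x
- pot_floor (a point): centre of the pot's inner floor, z up, 111 mm below the rim
- pot_rim (a point): centre of the pot's mouth at rim height, z up; with the lid seated the lid's origin is 10 mm below this point
- beaker_big: tall glass beaker, 100 mm across, 130 mm high; bystander, leave it; origin at the centre of its underside
- beaker_small: small glass beaker, 76 mm across, 95 mm high; bystander, leave it; origin at the centre of its underside
- bottle: amber glass bottle with black cap, 60 mm across, 140 mm high; bystander, leave it; origin at the centre of its underside
- stopper: cork stopper, 40 mm across, 32 mm high; bystander, leave it; origin at the centre of its underside
- union_nut: brass ring nut, 46 mm across, 18 mm high; bystander, leave it; origin at the centre of its underside
- spanner: steel spanner lying flat, 140 mm long; bystander, leave it; origin at the centre of its underside

How it is judged:
By the outcome, as a careful person would: the job done as asked, in the order asked, and still so for the second after the job is handed in, with the robot touching nothing.
It also fails if it takes over 72 s, if anything falls off the work surface, if the arm or the gripper's body presses on something with over 40 N, if the wrist force passes 120 N, or if a joint passes its speed limit or range.

ROBOT

A 6-joint arm with a two-finger parallel gripper is mounted at the origin on the work surface. World frame = base frame: x ahead of the robot, y to its left, z up, the work surface at z = 0. Lengths are in m, angles in degrees, forces in N, time in s.
With the tool pointing down it reaches from about 0.25 to 0.725 m from the base axis. Payload 9.7 kg.
Tool frame: the origin (TCP) lies on the centre line of the jaws, within the pads' length; the fingertips stand tip_extent ahead of it and the grasp point (between the pads) lies 3 mm ahead of it (tip_extent is the distance from the TCP to the fingertips, in m); z points along the fingers, y is the line along which they close (so a half turn about z gives the same grasp; the last joint's range is limited). The gripper opens to 85 mm and grips with 20 to 120 N. Pads are 22 mm wide; open, the fingers measure 114 mm over their backs; the gripper's body (76 mm by 85 mm) begins 54 mm behind the grasp point. The pads swing forward as they close: fully open they stand 13 mm farther back than shut.
Start: joints at [77.292, 4.979, 10.078, 95.1, 0, 90], TCP at [0.121, 0.537, 0.222] pointing down, gripper open.
Joint ranges: [-179.16, 179.16], [-48.56, 103.87], [-65.8, 70.77], [-126.05, 130.52], [-82.76, 87.17], [-180, 180]. Speed limits (degrees/s): [127.2, 127.2, 147.25, 180, 180, 180].

INTERFACE

Orientations are given as [roll, pitch, yaw] about the fixed x, y, z axes, in that order (R = Rz(yaw) Ry(pitch) Rx(roll)).
In Python, from workcell import * gives the robot as it stands.
- The arm moves only by the tool servo_tool, never from a script. Its argument "rows" is a list of rows, each an object with "offset": the shift along the tool's x, y, z as a fraction of full scale, a list of three; "yaw": the turn about the tool's z as a fraction of full scale; "claw": the closure, from 0 (fully open) to 1 (shut). A call has 1 to 12 rows; each row is the pose to reach, as a shift and turn from the pose commanded when the call began, along the tool's axes at that moment, turning the shorter way round; what a row does not reach only later rows make up. Full scale, the value 1, is 0.1 m for a shift and pi rad for a turn. A row lasts 1/8 s, in which the tool goes at most 62.5 mm and 10.7 degrees, less where a joint would pass 70% of its speed; a pose out of reach is approached as far as the arm can. A call with a number of a shift or a turn outside -1 to 1 is refused whole. A call with a gripper value outside its range is refused whole. The fingers move at their own pace and stop on an object; "squeeze" is the grip in N (left out, the last holds). Time passes only in rows, so rows that repeat a pose let the fingers close. It gives the time, the measured TCP pose, the force, the opening and the grip force at its end, in the units of the state.
- get_obs(): the state, without advancing time (a new reading comes with each control period).
- camera(name): name is "side" or "top" or "wrist"; returns (picture, depth): 480x640x3 uint8, red, green, blue; 480x640 float32, m along the optical axis (not along the pixel's ray), 0 where there is no reading.
- camera_info(name): a dict with "fx", "fy", "cx", "cy" (pixels), "dist" ([k1, k2, p1, p2, k3] as OpenCV has them; the pictures are not rectified), "cam_to_world" (4x4, takes a point from camera to world coordinates); the wrist camera has in their place "hand_eye" (4x4, takes a point from camera to tool coordinates, whose origin is the TCP and whose axes are the flange's). Camera axes: x right, y up, looking along -z (the intrinsics and any distortion apply to the point x, -y, -z); pixel columns grow to the right and rows downward; lengths in m; the calibration is good to about 2 mm. A picture is of the moment at which its call begins: read the wrist's pose just before it. camera_info takes no time and is no camera call.
- job_done(): hands the job in; it is judged then, once.
The state is a dict: "time": time; "q": joint angles; "qd": joint speeds; "joint_efforts": joint torques, N m; "ee_pos": TCP position; "tcp_rot": TCP orientation; "wrist_force": force on the tool from outside, world axes, zero at the start; "torque": the same for the moment, N m; "opening": finger opening in m; "grasp_force": force on a finger pad.
Only numpy, scipy, OpenCV 4.12 (cv2) and the standard library are available. Lean on these libraries where they do the work, as an engineer would, in place of code of your own. Each camera call takes 0.05 s, during which the arm holds its last target. There are 200 camera calls.

## Working session

There is one attempt and no reset: what is moved stays moved. The work goes in short steps, Python scripts to look and compute and a tool call to move; the robot and the scene stay as the last step left them, time stands still between calls to the robot, and variables do not carry over. Pictures are saved under pics/ and viewed, at most 10 in all, crops included, and the job is handed in when it is done.

Besides the shell and the picture viewer there is one more tool, called after "Request:" in YAML: its name, and indented under it one key for each argument. servo_tool: Moves the arm, as the interface text tells. Its arguments: {"type":"object","properties":{"rows":{"type":"array"},"squeeze":{"type":"number"}},"required":["rows"]}

```bash
mkdir -p pics; ls; python3 - <<'E'
from workcell import *
import cv2, numpy as np
o=get_obs(); print(o)
for n in("top","side"):
    p,d=camera(n); cv2.imwrite(f"pics/{n}0.png",p[:,:,::-1]); np.save(f"pics/{n}0.npy",d)
    i=camera_info(n); print(n,i)
print(camera_info("wrist"))
E
```

```text
pics
{'time': 0.0, 'q': array([ 7.72924237e+01,  5.01124943e+00,  1.00336918e+01,  9.50998141e+01,
       -1.64684070e-03,  9.00006703e+01]), 'qd': array([-0.09112338,  0.00257141,  0.05778481, -0.04553065, -0.11463931,
        0.09556347]), 'joint_efforts': array([ 4.32127517e-04, -5.20390821e+01,  4.64803433e+01,  1.65902852e-02,
       -6.89592366e-05,  2.28279816e-06]), 'ee_pos': array([0.12094012, 0.53628455, 0.22177482]), 'tcp_rot': array([-1.79922628e+02,  1.64774436e-03,  1.67291756e+02]), 'wrist_force': array([-0.00585325,  0.09049376,  0.80049752]), 'torque': array([-0.03464234,  0.02745427, -0.00983   ]), 'grasp_force': 0.0, 'opening': 0.0855447854261776}
top {'fx': 569.7301831595045, 'fy': 569.7301831595045, 'cx': 310.66856955465494, 'cy': 232.2977748125451, 'dist': array([0.05739347, 0.        , 0.        , 0.        , 0.        ]), 'cam_to_world': array([[ 0.0214869 ,  0.99794107, -0.06043127,  0.53160589],
       [-0.99963057,  0.02245094,  0.01531918,  0.00438114],
       [ 0.01664438,  0.06007979,  0.9980548 ,  1.16725883],
       [ 0.        ,  0.        ,  0.      
[... 311 characters left out ...]
.64576059,  0.754048  ,  0.65704408],
       [ 0.00405104,  0.75921349,  0.65082906,  0.73026458],
       [ 0.        ,  0.        ,  0.        ,  1.        ]])}
{'fx': 413.5025252106733, 'fy': 413.5025252106733, 'cx': 324.63506336271695, 'cy': 238.91600982919303, 'dist': array([-0.08467777,  0.        ,  0.        ,  0.        ,  0.        ]), 'hand_eye': array([[ 4.60539035e-04,  9.65765977e-01,  2.59414468e-01,
         6.55960689e-02],
       [ 9.99999734e-01, -2.98000624e-04, -6.65884406e-04,
         3.13499117e-04],
       [-5.65782830e-04,  2.59414705e-01, -9.65765857e-01,
        -1.51862193e-01],
       [ 0.00000000e+00,  0.00000000e+00,  0.00000000e+00,
         1.00000000e+00]])}
```

View pics/top0.png

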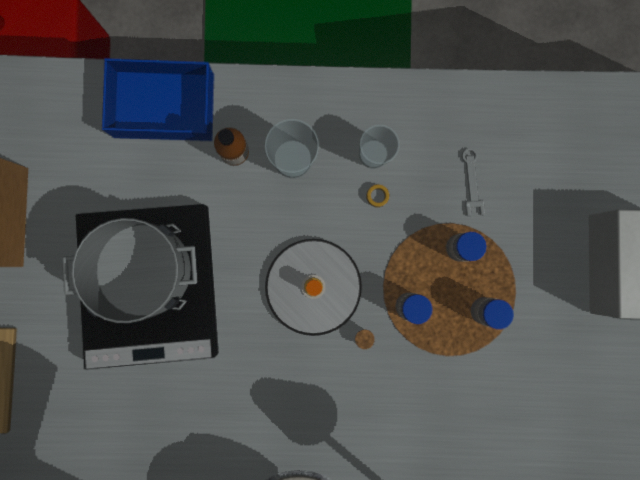

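View pics/side0.png

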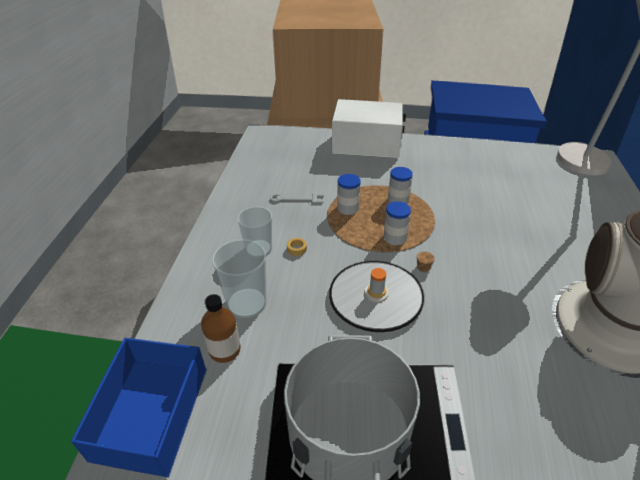

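The top view shows three blue caps at (470,246), (416,309) and (497,314), the lid knob at (314,287) and the pot mouth at about (132,270). The stopper is at (365,339), next to the lid. The side view agrees, and it shows a lamp pole at (600,100) near the -y side of the base.

```bash
cat > h.py <<'E'
import cv2, numpy as np
from scipy.optimize import least_squares
from workcell import *
def cloud(n,d):
    i=camera_info(n);K=np.array([[i['fx'],0,i['cx']],[0,i['fy'],i['cy']],[0,0,1]])
    v,u=np.mgrid[:480,:640]
    r=cv2.undistortPoints(np.stack([u,v],-1).reshape(-1,1,2).astype(np.float64),K,i['dist']).reshape(480,640,2)
    P=np.stack([r[...,0]*d,-r[...,1]*d,-d],-1); T=i['cam_to_world']
    W=P@T[:3,:3].T+T[:3,3]; W[d==0]=np.nan; return W
def circ(p):
    s=least_squares(lambda a:np.hypot(p[:,0]-a[0],p[:,1]-a[1])-a[2],[*p.mean(0),.05],loss='soft_l1',f_scale=.002).x
    return s
E
python3 - <<'E'
from h import *
for n in("top","side"):
    d=np.load(f"pics/{n}0.npy");W=cloud(n,d);im=cv2.imread(f"pics/{n}0.png")
    h=cv2.cvtColor(im,cv2.COLOR_BGR2HSV);z=W[...,2]
    def blobs(m,name,fit=True,lo=25):
        k,l,s,c=cv2.connectedComponentsWithStats(m.astype(np.uint8))
        for j in range(1,k):
            if s[j,4]<lo: continue
            p=W[l==j]; 
            top=np.nanmedian(p[:,2]); 
            hull=p[cv2.convexHull(np.argwhere(l==j).astype(np.int32),returnPoints=False).ravel()][:,:2]
            (x,y),r=cv2.minEnclosingCircle(p[:,:2].astype(np.float32))
            print(n,name,c[j].round(),s[j,4],'z',top.round(4),'mec',round(x,4),round(y,4),round(r,4),'mean',np.nanmean(p,0).round(4))
    ok=np.isfinite(z)&(abs(W[...,0])<.8)
    blobs(ok&(h[...,0]>105)&(h[...,0]<125)&(h[...,1]>150)&(z>.075)&(z<.10),'cap')
    blobs(ok&(h[...,0]>5)&(h[...,0]<18)&(h[...,1]>200)&(z>.06)&(z<.08),'knob',lo=10)
    # rim
    m=ok&(z>.162)&(z<.178)&(W[...,1]>.2)&(W[...,1]<.55)&(W[...,0]>.25)
    p=W[m][:,:2]; s=circ(p); print(n,'rim',s.round(4),len(p))
    # lid plate
    m=ok&(z>.009)&(z<.022)&(np.hypot(W[...,0]-.43,W[...,1])<.13)
    (x,y),r=cv2.minEnclosingCircle(W[m][:,:2].astype(np.float32)); print(n,'lid',x,y,r,W[m].mean(0))
    m=ok&(z>.2)&(W[...,0]>-.2)&(W[...,0]<.9)&(abs(W[...,1])<.8)
    if m.any(): print(n,'high',W[m].min(0).round(3),W[m].max(0).round(3))
    print('table z',np.nanmedian(z[380:440,420:500] if n=='top' else z[300:330,450:470]).round(4))
W=cloud('side',np.load("pics/side0.npy"))
for u,v in((585,158),(598,120),(620,60),(632,20)): print(u,v,W[v-2:v+3,u-6:u+7].reshape(-1,3)[::13].round(2).tolist())
E
```

```text
top cap [471. 246.] 652 z 0.0906 mec 0.5774 -0.3163 0.0278 mean [ 0.5779 -0.3158  0.0905]
top cap [417. 309.] 651 z 0.0905 mec 0.4571 -0.2144 0.0274 mean [ 0.4574 -0.2145  0.0904]
top cap [498. 314.] 664 z 0.0904 mec 0.4519 -0.3662 0.0277 mean [ 0.4517 -0.3661  0.0904]
top knob [313. 287.] 184 z 0.0728 mec 0.4928 -0.02 0.0147 mean [ 0.4928 -0.0201  0.0728]
top rim [0.5197 0.3075 0.0878] 842
top lid 0.4920917749404907 -0.019986163824796677 0.09722095727920532 [ 0.47816012 -0.01549699  0.01509789]
table z 0.0005
side cap [594.  56.] 369 z 0.0877 mec -0.3702 -1.4838 0.3469 mean [-0.3703 -1.4413  0.0875]
side cap [631.  97.] 143 z 0.0864 mec -0.3701 -1.0104 0.0687 mean [-0.3719 -1.0006  0.0868]
side cap [401. 174.] 235 z 0.0898 mec 0.4526 -0.3633 0.0286 mean [ 0.4539 -0.3591  0.0895]
side cap [349. 181.] 252 z 0.0896 mec 0.5797 -0.3144 0.0302 mean [ 0.5796 -0.3104  0.0895]
side cap [398. 210.] 312 z 0.0896 mec 0.4574 -0.2115 0.0294 mean [ 0.4593 -0.209   0.0894]
side rim [0.5208 0.3113 0.0879] 1636
side lid 0.4608299136161804 -0.02304745838046074 0.11994238942861557 [ 0.47755399 -0.00464536  0.0151511 ]
side high [-0.166 -0.667  0.2  ] [0.107 0.05  0.495]
table z -0.0001
585 158 [[-0.1, -0.65, 0.02], [-0.09, -0.64, 0.02], [-0.09, -0.64, 0.02], [-0.09, -0.64, 0.02], [-0.09, -0.63, 0.02]]
598 120 [[-0.37, -1.25, -0.12], [-0.37, -1.24, -0.12], [-0.37, -1.24, -0.12], [-0.37, -1.23, -0.13], [-0.37, -1.24, -0.13]]
620 60 [[-0.37, -1.23, 0.15], [-0.37, -1.22, 0.15], [-0.37, -1.23, 0.14], [-0.37, -1.22, 0.14], [-0.37, -1.23, 0.13]]
632 20 [[-0.37, -1.24, 0.3], [-0.37, -1.23, 0.3], [-0.37, -1.22, 0.3], [-0.37, -1.23, 0.29], [-0.37, -1.23, 0.29]]
```

```bash
python3 - <<'E'
import workcell
print([ (k,getattr(workcell,k)) for k in dir(workcell) if not k.startswith('_')])
E
```

```text
[('PlanningError', <class 'workcell.PlanningError'>), ('camera', <function make.<locals>.drawn_camera at 0x7fc8a1778040>), ('camera_info', <function make.<locals>.<lambda> at 0x7fc8a17785e0>), ('get_obs', <function make.<locals>.<lambda> at 0x7fc8a1778540>), ('job_done', <function connect.<locals>.done at 0x7fc8a16eb740>), ('tip_extent', 0.022)]
```

Request:
servo_tool:
  rows:
    - {"offset":[-0.3,-0.5,-0.2],"yaw":-0.035,"claw":0}
    - {"offset":[-0.7,-1,-0.3],"yaw":-0.0706,"claw":0}
    - {"offset":[-1,-1,-0.3],"yaw":-0.0706,"claw":0}

```text
time: 0.48
ee_pos: [0.1969, 0.4148, 0.2542]
tcp_rot: [179.9, 0.1, -179.9]
wrist_force: [-0.3, 1.3, 0.7]
opening: 0.0852
grasp_force: 0.0
```

Request:
servo_tool:
  rows:
    - {"offset":[-0.29,-0.3,0],"yaw":0,"claw":0}
    - {"offset":[-0.58,-0.6,0],"yaw":0,"claw":0}
    - {"offset":[-0.87,-0.9,0],"yaw":0,"claw":0}

```text
time: 0.85
ee_pos: [0.2842, 0.3259, 0.2522]
tcp_rot: [-180.0, -0.0, -180.0]
wrist_force: [-0.3, 1.1, -0.0]
opening: 0.0855
grasp_force: 0.0
```

Request:
servo_tool:
  rows:
    - {"offset":[-0.29,-0.3,0],"yaw":0,"claw":0}
    - {"offset":[-0.58,-0.6,0],"yaw":0,"claw":0}
    - {"offset":[-0.87,-0.9,0],"yaw":0,"claw":0}

```text
time: 1.23
ee_pos: [0.3713, 0.2358, 0.2523]
tcp_rot: [-180.0, -0.0, -180.0]
wrist_force: [1.2, 1.4, 0.6]
opening: 0.0852
grasp_force: 0.0
```

Request:
servo_tool:
  rows:
    - {"offset":[-0.29,-0.3,0],"yaw":0,"claw":0}
    - {"offset":[-0.58,-0.6,0],"yaw":0,"claw":0}
    - {"offset":[-0.87,-0.9,0],"yaw":0,"claw":0}

```text
time: 1.6
ee_pos: [0.4583, 0.1458, 0.2522]
tcp_rot: [-180.0, -0.0, 180.0]
wrist_force: [0.9, 0.4, -0.0]
opening: 0.0855
grasp_force: 0.0
```

Request:
servo_tool:
  rows:
    - {"offset":[0,-0.45,0],"yaw":0,"claw":0}
    - {"offset":[0,-0.9,0],"yaw":0,"claw":0}

```text
time: 1.85
ee_pos: [0.4575, 0.0556, 0.2519]
tcp_rot: [-180.0, -0.1, -180.0]
wrist_force: [0.8, -0.7, -0.4]
opening: 0.0854
grasp_force: 0.0
```

Request:
servo_tool:
  rows:
    - {"offset":[0,-0.45,0],"yaw":0,"claw":0}
    - {"offset":[0,-0.9,0],"yaw":0,"claw":0}

```text
time: 2.1
ee_pos: [0.4572, -0.0345, 0.2522]
tcp_rot: [180.0, -0.0, -180.0]
wrist_force: [1.0, -0.2, -1.0]
opening: 0.0856
grasp_force: 0.0
```

Request:
servo_tool:
  rows:
    - {"offset":[0,-0.45,0],"yaw":0,"claw":0}
    - {"offset":[0,-0.9,0.1],"yaw":0,"claw":0}

```text
time: 2.35
ee_pos: [0.4575, -0.1246, 0.2427]
tcp_rot: [-180.0, 0.1, 180.0]
wrist_force: [0.5, 0.6, 0.7]
opening: 0.0854
grasp_force: 0.0
```

Request:
servo_tool:
  rows:
    - {"offset":[0,-0.45,0.3],"yaw":0,"claw":0}
    - {"offset":[0,-0.86,0.6],"yaw":0,"claw":0}
    - {"offset":[0,-0.86,0.6],"yaw":0,"claw":0}
    - {"offset":[0,-0.86,0.6],"yaw":0,"claw":0}

```text
time: 2.85
ee_pos: [0.4574, -0.2088, 0.1826]
tcp_rot: [180.0, -0.0, 180.0]
wrist_force: [-0.0, -0.2, -0.1]
opening: 0.0855
grasp_force: 0.0
```

```bash
cat >> h.py <<'E'
from scipy.spatial.transform import Rotation as R
def wcloud():
    o=get_obs(); p,d=camera('wrist'); i=camera_info('wrist')
    T=np.eye(4);T[:3,:3]=R.from_euler('xyz',o['tcp_rot'],degrees=True).as_matrix();T[:3,3]=o['ee_pos'];T=T@i['hand_eye']
    K=np.array([[i['fx'],0,i['cx']],[0,i['fy'],i['cy']],[0,0,1]])
    v,u=np.mgrid[:480,:640]
    r=cv2.undistortPoints(np.stack([u,v],-1).reshape(-1,1,2).astype(np.float64),K,i['dist']).reshape(480,640,2)
    W=np.stack([r[...,0]*d,-r[...,1]*d,-d],-1)@T[:3,:3].T+T[:3,3]; W[d==0]=np.nan
    return o,p[:,:,::-1].copy(),W
def blobs(m,W,lo=50):
    k,l,s,c=cv2.connectedComponentsWithStats(m.astype(np.uint8)); 
    for j in range(1,k):
        if s[j,4]>=lo:
            p=W[l==j];(x,y),r=cv2.minEnclosingCircle(p[:,:2].astype(np.float32));print(c[j].round(),s[j,4],'z',np.median(p[:,2]).round(4),'c',round(x,4),round(y,4),'r',round(r,4),'box',s[j,:4])
E
python3 - <<'E'
from h import *
o,p,W=wcloud();cv2.imwrite('pics/w1.png',p);h=cv2.cvtColor(p,cv2.COLOR_BGR2HSV);z=W[...,2]
print(o['ee_pos'],o['wrist_force'])
blobs((h[...,0]>105)&(h[...,0]<128)&(h[...,1]>120)&(z>.08)&(z<.10),W)
E
```

```text
[ 0.45742372 -0.20880665  0.18264694] [-0.03895438 -0.22913227 -0.07111238]
[ 77. 225.] 5851 z 0.0903 c 0.4499 -0.3659 r 0.0286 box [ 34 183  88  86]
[315. 234.] 6156 z 0.0903 c 0.4556 -0.2142 r 0.0279 box [271 190  89  88]
[200. 395.] 965 z 0.0901 c 0.5738 -0.296 r 0.0202 box [183 370  32  53]
```

View pics/w1.png

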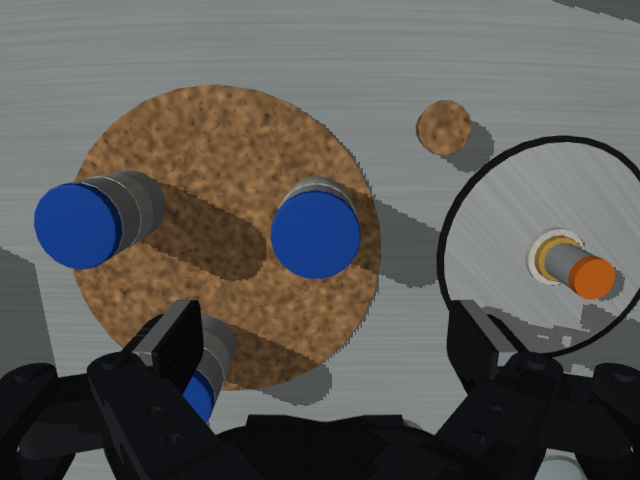

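The wrist view shows cans at (315,234) and (77,225), and the third partly hidden by a finger. The positions agree with the top camera to within about 2 mm.

Request:
servo_tool:
  rows:
    - {"offset":[0.01,-0.05,0.3],"yaw":0,"claw":0}
    - {"offset":[0.01,-0.05,0.7],"yaw":0,"claw":0}
    - {"offset":[0.01,-0.05,0.8],"yaw":0,"claw":0}

```text
time: 3.28
ee_pos: [0.456, -0.2128, 0.1013]
tcp_rot: [179.9, -0.1, -179.9]
wrist_force: [-0.6, 0.8, 0.2]
opening: 0.0854
grasp_force: 0.0
```

Request:
servo_tool:
  rows:
    - {"offset":[0,0,0.2],"yaw":0,"claw":0}
    - {"offset":[0,0,0.33],"yaw":0,"claw":0}
    - {"offset":[0,0,0.33],"yaw":0,"claw":0.2}
    - {"offset":[0,0,0.33],"yaw":0,"claw":0.3}
    - {"offset":[0,0,0.33],"yaw":0,"claw":0.4}
    - {"offset":[0,0,0.33],"yaw":0,"claw":0.6}
    - {"offset":[0,0,0.33],"yaw":0,"claw":1}
    - {"offset":[0,0,0.33],"yaw":0,"claw":1}
    - {"offset":[0,0,0.33],"yaw":0,"claw":1}
  squeeze: 50

```text
time: 4.4
ee_pos: [0.4572, -0.2143, 0.0712]
tcp_rot: [-180.0, 0.1, -180.0]
wrist_force: [-0.7, 0.5, 5.4]
opening: 0.0535
grasp_force: 51.6
```

Request:
servo_tool:
  rows:
    - {"offset":[0,0,-0.05],"yaw":0,"claw":1}
    - {"offset":[0,0,-0.1],"yaw":0,"claw":1}
    - {"offset":[0,0,-0.15],"yaw":0,"claw":1}
    - {"offset":[0,0,-0.15],"yaw":0,"claw":1}
    - {"offset":[0,0,-0.15],"yaw":0,"claw":1}
    - {"offset":[0,0,-0.15],"yaw":0,"claw":1}

```text
time: 5.15
ee_pos: [0.4564, -0.214, 0.0842]
tcp_rot: [180.0, -0.0, 180.0]
wrist_force: [0.2, 0.1, -2.1]
opening: 0.0533
grasp_force: 52.6
```

Request:
servo_tool:
  rows:
    - {"offset":[0,0,0],"yaw":0,"claw":1}
    - {"offset":[0,0,0],"yaw":0,"claw":1}

```text
time: 5.4
ee_pos: [0.4565, -0.214, 0.0844]
tcp_rot: [180.0, -0.0, -180.0]
wrist_force: [0.3, 0.2, -1.5]
opening: 0.0532
grasp_force: 52.6
```

Request:
servo_tool:
  rows:
    - {"offset":[0,0,0],"yaw":0,"claw":1}

```text
time: 5.52
ee_pos: [0.4565, -0.214, 0.0845]
tcp_rot: [180.0, -0.0, 180.0]
wrist_force: [-1.3, 0.9, -0.1]
opening: 0.0532
grasp_force: 52.6
```

Request:
servo_tool:
  rows:
    - {"offset":[0,0,0],"yaw":0,"claw":1}

```text
time: 5.65
ee_pos: [0.4565, -0.214, 0.0845]
tcp_rot: [180.0, -0.0, 180.0]
wrist_force: [-0.1, -0.1, -1.5]
opening: 0.0533
grasp_force: 52.6
```

Request:
servo_tool:
  rows:
    - {"offset":[0,0,0.06],"yaw":0,"claw":1}
    - {"offset":[0,0,0.1],"yaw":0,"claw":1}
    - {"offset":[0,0,0.12],"yaw":0,"claw":1}
    - {"offset":[0,0,0.13],"yaw":0,"claw":1}
    - {"offset":[0,0,0.14],"yaw":0,"claw":1}
    - {"offset":[0,0,0.14],"yaw":0,"claw":1}

```text
time: 6.4
ee_pos: [0.4568, -0.2141, 0.0712]
tcp_rot: [-180.0, 0.1, -180.0]
wrist_force: [-1.6, 1.5, 4.9]
opening: 0.0533
grasp_force: 53.3
```

Request:
servo_tool:
  rows:
    - {"offset":[0,0,0],"yaw":0,"claw":0.3}
    - {"offset":[0,0,0],"yaw":0,"claw":0.2}
    - {"offset":[0,0,0],"yaw":0,"claw":0}
    - {"offset":[0,0,0],"yaw":0,"claw":0}
    - {"offset":[0,0,0],"yaw":0,"claw":0}
    - {"offset":[0,0,-0.3],"yaw":0,"claw":0}
    - {"offset":[0,0,-0.7],"yaw":0,"claw":0}
    - {"offset":[0,0,-0.9],"yaw":0,"claw":0}

```text
time: 7.4
ee_pos: [0.4571, -0.2143, 0.1627]
tcp_rot: [-179.9, 0.1, -180.0]
wrist_force: [0.0, 0.3, -1.0]
opening: 0.0856
grasp_force: 0.0
```

Request:
servo_tool:
  rows:
    - {"offset":[0.03,-0.4,0],"yaw":0,"claw":0}
    - {"offset":[0.03,-0.8,0],"yaw":0,"claw":0}

```text
time: 7.65
ee_pos: [0.4537, -0.2949, 0.1611]
tcp_rot: [-180.0, 0.1, -179.9]
wrist_force: [-0.3, 0.2, -0.4]
opening: 0.0856
grasp_force: 0.0
```

Request:
servo_tool:
  rows:
    - {"offset":[0.03,-0.4,0],"yaw":0,"claw":0}
    - {"offset":[0.03,-0.72,0],"yaw":0,"claw":0}
    - {"offset":[0.03,-0.72,0],"yaw":0,"claw":0}
    - {"offset":[0.03,-0.72,0],"yaw":0,"claw":0}

```text
time: 8.15
ee_pos: [0.4504, -0.3656, 0.1603]
tcp_rot: [180.0, -0.0, 180.0]
wrist_force: [-0.0, -0.7, -0.2]
opening: 0.0853
grasp_force: 0.0
```

```bash
python3 - <<'E'
from h import *
o,p,W=wcloud();h=cv2.cvtColor(p,cv2.COLOR_BGR2HSV);z=W[...,2]
print(o['ee_pos'],o['opening'],o['wrist_force'])
blobs((h[...,0]>105)&(h[...,0]<128)&(h[...,1]>120)&(z>.08)&(z<.10),W)
E
```

```text
[ 0.45041937 -0.36560809  0.16031365] 0.08534325783805405 [-0.03839835 -0.68958496 -0.15270961]
[323. 246.] 7309 z 0.0904 c 0.4497 -0.3659 r 0.028 box [274 198  99  96]
[579. 254.] 6683 z 0.0905 c 0.4556 -0.2147 r 0.0284 box [532 209  94  92]
[407. 410.] 1839 z 0.0902 c 0.5677 -0.3147 r 0.0262 box [362 392  80  43]
```

Request:
servo_tool:
  rows:
    - {"offset":[0,0,0.4],"yaw":0,"claw":0}
    - {"offset":[0,0,0.8],"yaw":0,"claw":0}
    - {"offset":[0,0,0.9],"yaw":0,"claw":0}
    - {"offset":[0,0,0.9],"yaw":0,"claw":0.2}
    - {"offset":[0,0,0.9],"yaw":0,"claw":0.3}
    - {"offset":[0,0,0.9],"yaw":0,"claw":0.4}
    - {"offset":[0,0,0.9],"yaw":0,"claw":0.6}
    - {"offset":[0,0,0.9],"yaw":0,"claw":1}
    - {"offset":[0,0,0.9],"yaw":0,"claw":1}
    - {"offset":[0,0,0.9],"yaw":0,"claw":1}
  squeeze: 50

```text
time: 9.45
ee_pos: [0.4514, -0.3666, 0.0731]
tcp_rot: [-179.9, 0.2, -180.0]
wrist_force: [-1.3, 2.2, 7.0]
opening: 0.0528
grasp_force: 50.8
```

Request:
servo_tool:
  rows:
    - {"offset":[0,0,-0.05],"yaw":0,"claw":1}
    - {"offset":[0,0,-0.1],"yaw":0,"claw":1}
    - {"offset":[0,0,-0.15],"yaw":0,"claw":1}
    - {"offset":[0,0,-0.15],"yaw":0,"claw":1}
    - {"offset":[0,0,-0.15],"yaw":0,"claw":1}
    - {"offset":[0,0,-0.15],"yaw":0,"claw":1}

```text
time: 10.2
ee_pos: [0.4504, -0.3659, 0.0852]
tcp_rot: [180.0, -0.0, -180.0]
wrist_force: [0.2, 0.5, -4.7]
opening: 0.0529
grasp_force: 53.2
```

Request:
servo_tool:
  rows:
    - {"offset":[0,0,0],"yaw":0,"claw":1}
    - {"offset":[0,0,0],"yaw":0,"claw":1}

```text
time: 10.45
ee_pos: [0.4505, -0.366, 0.0854]
tcp_rot: [180.0, -0.0, 180.0]
wrist_force: [-0.4, -0.9, -4.4]
opening: 0.0528
grasp_force: 53.2
```

Request:
servo_tool:
  rows:
    - {"offset":[0,0,0],"yaw":0,"claw":1}

```text
time: 10.58
ee_pos: [0.4505, -0.366, 0.0854]
tcp_rot: [180.0, -0.0, 180.0]
wrist_force: [-0.5, 0.1, -5.0]
opening: 0.0528
grasp_force: 53.2
```

The reading is about -4.7 N, so this can weighs roughly 480 g and is the full one. I'll carry it to the pot.

Request:
servo_tool:
  rows:
    - {"offset":[0,0,-0.25],"yaw":0,"claw":1}
    - {"offset":[0,0,-0.6],"yaw":0,"claw":1}
    - {"offset":[0,0,-0.95],"yaw":0,"claw":1}

```text
time: 10.95
ee_pos: [0.4504, -0.3659, 0.1814]
tcp_rot: [180.0, -0.0, 180.0]
wrist_force: [0.5, -1.1, -5.3]
opening: 0.0526
grasp_force: 54.1
```

Request:
servo_tool:
  rows:
    - {"offset":[0,0.1,-0.35],"yaw":0,"claw":1}
    - {"offset":[-0.05,0.4,-0.7],"yaw":0,"claw":1}
    - {"offset":[-0.1,0.75,-0.9],"yaw":0,"claw":1}

```text
time: 11.32
ee_pos: [0.4608, -0.2907, 0.2724]
tcp_rot: [-179.9, 0.1, 179.9]
wrist_force: [1.2, 0.2, -4.5]
opening: 0.0529
grasp_force: 54.5
```

Request:
servo_tool:
  rows:
    - {"offset":[-0.03,0.33,0],"yaw":0,"claw":1}
    - {"offset":[-0.06,0.66,0],"yaw":0,"claw":1}
    - {"offset":[-0.1,1,0],"yaw":0,"claw":1}

```text
time: 11.7
ee_pos: [0.4705, -0.19, 0.2707]
tcp_rot: [-180.0, 0.0, 180.0]
wrist_force: [0.8, -0.2, -4.9]
opening: 0.0529
grasp_force: 54.5
```

Request:
servo_tool:
  rows:
    - {"offset":[-0.03,0.33,0],"yaw":0,"claw":1}
    - {"offset":[-0.06,0.66,0],"yaw":0,"claw":1}
    - {"offset":[-0.1,1,0],"yaw":0,"claw":1}

```text
time: 12.08
ee_pos: [0.4805, -0.09, 0.2707]
tcp_rot: [-180.0, 0.0, 180.0]
wrist_force: [0.4, -0.9, -5.6]
opening: 0.0529
grasp_force: 54.5
```

Request:
servo_tool:
  rows:
    - {"offset":[-0.03,0.33,0],"yaw":0,"claw":1}
    - {"offset":[-0.06,0.66,0],"yaw":0,"claw":1}
    - {"offset":[-0.1,1,0],"yaw":0,"claw":1}

```text
time: 12.45
ee_pos: [0.4905, 0.01, 0.2707]
tcp_rot: [-180.0, 0.0, 180.0]
wrist_force: [-0.4, 0.3, -6.1]
opening: 0.0525
grasp_force: 54.5
```

Request:
servo_tool:
  rows:
    - {"offset":[-0.03,0.33,0],"yaw":0,"claw":1}
    - {"offset":[-0.06,0.66,0],"yaw":0,"claw":1}
    - {"offset":[-0.1,1,0],"yaw":0,"claw":1}

```text
time: 12.82
ee_pos: [0.5005, 0.1101, 0.2707]
tcp_rot: [180.0, 0.0, 180.0]
wrist_force: [0.5, 0.5, -5.2]
opening: 0.0526
grasp_force: 54.5
```

Request:
servo_tool:
  rows:
    - {"offset":[-0.03,0.33,0],"yaw":0,"claw":1}
    - {"offset":[-0.06,0.66,0],"yaw":0,"claw":1}
    - {"offset":[-0.1,1,0],"yaw":0,"claw":1}

```text
time: 13.2
ee_pos: [0.5105, 0.2101, 0.2706]
tcp_rot: [180.0, 0.0, 180.0]
wrist_force: [0.3, -0.1, -4.9]
opening: 0.0527
grasp_force: 54.5
```

Request:
servo_tool:
  rows:
    - {"offset":[-0.03,0.4,0],"yaw":0,"claw":1}
    - {"offset":[-0.06,0.8,0],"yaw":0,"claw":1}
    - {"offset":[-0.1,1,0],"yaw":0,"claw":1}
    - {"offset":[-0.1,1,0],"yaw":0,"claw":1}
    - {"offset":[-0.1,1,0],"yaw":0,"claw":1}

```text
time: 13.82
ee_pos: [0.5205, 0.3086, 0.2705]
tcp_rot: [-180.0, -0.0, 180.0]
wrist_force: [0.0, -0.5, -5.2]
opening: 0.0528
grasp_force: 54.9
```

```bash
python3 - <<'E'
from h import *
o,p,W=wcloud();cv2.imwrite('pics/w2.png',p);z=W[...,2]
print(o['ee_pos'],o['opening'],o['wrist_force'])
m=(z>.162)&(z<.178)&(W[...,1]>.2)&(W[...,1]<.42)
q=W[m][:,:2];print('wrist rim',circ(q).round(4),len(q))
_,d=camera('top');W=cloud('top',d);z=W[...,2]
m=(z>.165)&(z<.175)&(abs(np.hypot(W[...,0]-.52,W[...,1]-.309)-.0885)<.008)
q=W[m][:,:2];print('top rim',circ(q).round(4),len(q))
E
```

```text
[0.52049375 0.30857945 0.27048469] 0.05283238007951529 [ 2.41709238e-03 -4.94913824e-01 -5.20777945e+00]
wrist rim [0.5186 0.31   0.0874] 4703
top rim [0.5197 0.3077 0.0878] 584
```

View pics/w2.png

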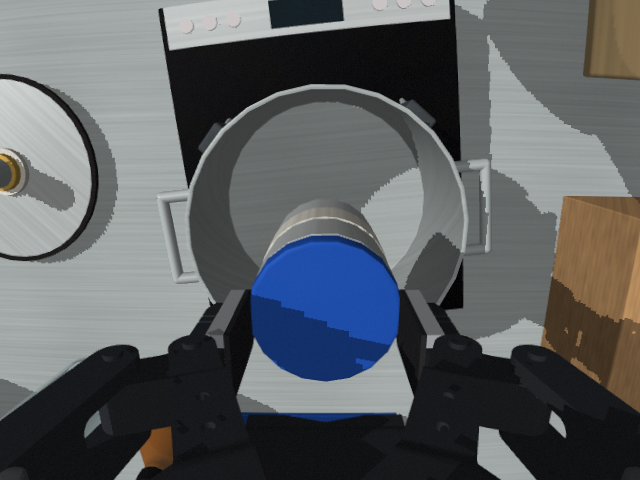

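The can hangs upright from the gripper at (325,310), centred over the pot mouth. I'll lower it.

Request:
servo_tool:
  rows:
    - {"offset":[0,0,0.3],"yaw":0,"claw":1}
    - {"offset":[0,0,0.65],"yaw":0,"claw":1}
    - {"offset":[0,0,0.95],"yaw":0,"claw":1}

```text
time: 14.3
ee_pos: [0.5204, 0.3081, 0.1745]
tcp_rot: [180.0, 0.0, 179.9]
wrist_force: [0.5, 0.4, -5.5]
opening: 0.0527
grasp_force: 54.9
```

Request:
servo_tool:
  rows:
    - {"offset":[0,0,0.2],"yaw":0,"claw":1}
    - {"offset":[0,0,0.35],"yaw":0,"claw":1}
    - {"offset":[0,0,0.42],"yaw":0,"claw":1}
    - {"offset":[0,0,0.44],"yaw":0,"claw":1}
    - {"offset":[0,0,0.45],"yaw":0,"claw":1}
    - {"offset":[0,0,0.45],"yaw":0,"claw":1}

```text
time: 15.05
ee_pos: [0.5208, 0.3091, 0.131]
tcp_rot: [180.0, 0.0, -180.0]
wrist_force: [-0.9, 0.7, -4.7]
opening: 0.0525
grasp_force: 54.9
```

Request:
servo_tool:
  rows:
    - {"offset":[0,0,0.01],"yaw":0,"claw":1}
    - {"offset":[0,0,0.02],"yaw":0,"claw":1}
    - {"offset":[0,0,0.03],"yaw":0,"claw":1}
    - {"offset":[0,0,0.03],"yaw":0,"claw":1}

```text
time: 15.55
ee_pos: [0.5207, 0.3091, 0.1283]
tcp_rot: [180.0, 0.1, -180.0]
wrist_force: [-2.0, -0.5, 3.2]
opening: 0.053
grasp_force: 55.8
```

Request:
servo_tool:
  rows:
    - {"offset":[0,0,0],"yaw":0,"claw":0.3}
    - {"offset":[0,0,0],"yaw":0,"claw":0.2}
    - {"offset":[0,0,0],"yaw":0,"claw":0.1}
    - {"offset":[0,0,0],"yaw":0,"claw":0}
    - {"offset":[0,0,0],"yaw":0,"claw":0}
    - {"offset":[0,0,0],"yaw":0,"claw":0}

```text
time: 16.3
ee_pos: [0.5206, 0.3089, 0.1274]
tcp_rot: [-180.0, -0.0, 180.0]
wrist_force: [-0.2, -0.6, -0.4]
opening: 0.0854
grasp_force: 0.0
```

Request:
servo_tool:
  rows:
    - {"offset":[0,0,-0.2],"yaw":0,"claw":0}
    - {"offset":[0,0,-0.55],"yaw":0,"claw":0}
    - {"offset":[0,0,-0.95],"yaw":0,"claw":0}

```text
time: 16.68
ee_pos: [0.5202, 0.3088, 0.2231]
tcp_rot: [-180.0, -0.1, -180.0]
wrist_force: [0.1, -0.4, 0.6]
opening: 0.0855
grasp_force: 0.0
```

Request:
servo_tool:
  rows:
    - {"offset":[0,0,-0.15],"yaw":0,"claw":0}
    - {"offset":[0.05,-0.4,-0.15],"yaw":0,"claw":0}
    - {"offset":[0.09,-0.9,-0.15],"yaw":0,"claw":0}

```text
time: 17.05
ee_pos: [0.5114, 0.2186, 0.2373]
tcp_rot: [180.0, 0.0, -179.9]
wrist_force: [0.5, -1.2, -0.9]
opening: 0.0853
grasp_force: 0.0
```

Request:
servo_tool:
  rows:
    - {"offset":[0.05,-0.4,0],"yaw":0,"claw":0}
    - {"offset":[0.1,-0.8,0],"yaw":0,"claw":0}

```text
time: 17.3
ee_pos: [0.5013, 0.1377, 0.2376]
tcp_rot: [180.0, 0.0, -180.0]
wrist_force: [-0.2, -0.7, 0.2]
opening: 0.0854
grasp_force: 0.0
```

Request:
servo_tool:
  rows:
    - {"offset":[0.05,-0.4,0],"yaw":0,"claw":0}
    - {"offset":[0.09,-0.8,0],"yaw":0,"claw":0}

```text
time: 17.55
ee_pos: [0.4922, 0.0577, 0.2377]
tcp_rot: [180.0, 0.0, -180.0]
wrist_force: [-0.1, -0.9, 0.3]
opening: 0.0856
grasp_force: 0.0
```

Request:
servo_tool:
  rows:
    - {"offset":[0,-0.4,0.4],"yaw":0,"claw":0}
    - {"offset":[0,-0.79,0.8],"yaw":0,"claw":0}
    - {"offset":[0,-0.79,0.95],"yaw":0,"claw":0}
    - {"offset":[0,-0.79,0.95],"yaw":0,"claw":0}

```text
time: 18.05
ee_pos: [0.4921, -0.0198, 0.142]
tcp_rot: [180.0, -0.1, 180.0]
wrist_force: [0.6, -0.4, 0.5]
opening: 0.0856
grasp_force: 0.0
```

```bash
python3 - <<'E'
from h import *
o,p,W=wcloud();h=cv2.cvtColor(p,cv2.COLOR_BGR2HSV);z=W[...,2]
print(o['ee_pos'],o['opening'],o['wrist_force'])
blobs((h[...,0]>3)&(h[...,0]<20)&(h[...,1]>180)&(z>.064)&(z<.08),W)
m=(z>.011)&(z<.019)&(W[...,2]>0)&(np.hypot(W[...,0]-.4925,W[...,1]+.02)<.11);(x,y),r=cv2.minEnclosingCircle(W[m][:,:2].astype(np.float32));print('lid',x,y,r)
p,d=camera('top');W=cloud('top',d);z=W[...,2];cv2.imwrite('pics/t2.png',p[:,:,::-1])
h=cv2.cvtColor(p,cv2.COLOR_RGB2HSV)
blobs((h[...,0]>105)&(h[...,0]<128)&(h[...,1]>150)&(W[...,1]>.2)&(W[...,1]<.42)&(W[...,0]<.62)&(z>.1),W)
E
```

```text
[ 0.49213041 -0.01977225  0.14197688] 0.08561619257009205 [ 0.57527949 -0.39629884  0.53738892]
[325. 247.] 2280 z 0.0729 c 0.4912 -0.0192 r 0.0154 box [299 220  54  55]
lid 0.49182945489883423 -0.019037971273064613 0.09787949174642563
[130. 269.] 764 z 0.1453 c 0.5203 0.308 r 0.0276 box [115 254  31  31]
```

View pics/t2.png

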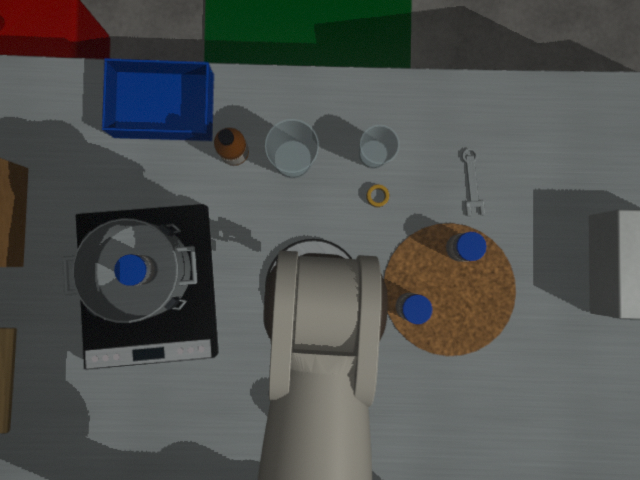

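The can stands upright in the pot at (130,269) with its top at z = 0.145, and the two empties are unmoved at (470,246) and (416,309). Next I'll grip the lid.

Request:
servo_tool:
  rows:
    - {"offset":[0,0,0.3],"yaw":0,"claw":0}
    - {"offset":[0,0,0.7],"yaw":0,"claw":0}
    - {"offset":[0,0,0.83],"yaw":0,"claw":0.2}
    - {"offset":[0,0,0.83],"yaw":0,"claw":0.35}
    - {"offset":[0,0,0.83],"yaw":0,"claw":0.5}
    - {"offset":[0,0,0.83],"yaw":0,"claw":0.6}
    - {"offset":[0,0,0.83],"yaw":0,"claw":0.7}
    - {"offset":[0,0,0.83],"yaw":0,"claw":1}
    - {"offset":[0,0,0.83],"yaw":0,"claw":1}
    - {"offset":[0,0,0.83],"yaw":0,"claw":1}
    - {"offset":[0,0,0.83],"yaw":0,"claw":1}
  squeeze: 90

```text
time: 19.52
ee_pos: [0.495, -0.0202, 0.0632]
tcp_rot: [-180.0, 0.4, 180.0]
wrist_force: [-0.7, 0.4, 18.6]
opening: 0.0002
grasp_force: 9.3
```

Request:
servo_tool:
  rows:
    - {"offset":[0,0,-0.05],"yaw":0,"claw":1}
    - {"offset":[0,0,-0.1],"yaw":0,"claw":1}
    - {"offset":[0,0,-0.2],"yaw":0,"claw":1}
    - {"offset":[0,0,-0.2],"yaw":0,"claw":1}
    - {"offset":[0,0,-0.2],"yaw":0,"claw":1}

```text
time: 20.15
ee_pos: [0.4925, -0.02, 0.0793]
tcp_rot: [-180.0, -0.0, 180.0]
wrist_force: [0.4, 0.2, -0.6]
opening: -0.0
grasp_force: 0.0
```

The fingers closed fully without the column between them, so I'll look before doing anything else.

```bash
python3 - <<'E'
from h import *
o,p,W=wcloud();cv2.imwrite('pics/w3.png',p)
print(o['ee_pos'],o['opening'],o['wrist_force'])
h=cv2.cvtColor(p,cv2.COLOR_BGR2HSV);z=W[...,2]
blobs((h[...,0]>3)&(h[...,0]<20)&(h[...,1]>180),W)
E
```

```text
[ 0.49248973 -0.02004099  0.07934339] -1.2628457375308739e-05 [ 0.40083476  0.18779656 -0.55645899]
[339. 276.] 2452 z nan c 0.491 -0.0147 r 0.0154 box [300 251  73  59]
```

View pics/w3.png

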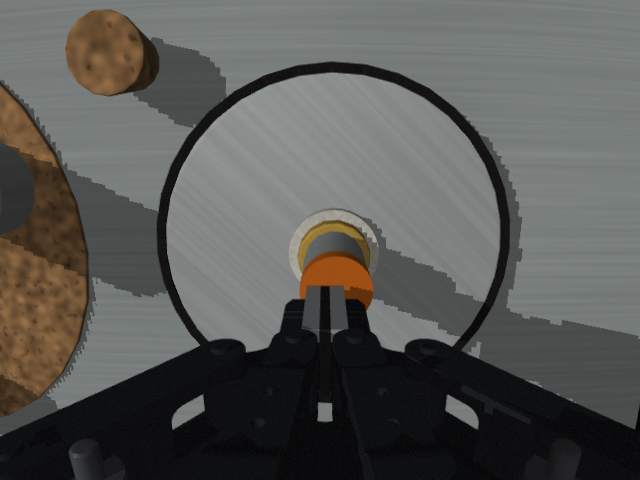

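```bash
python3 - <<'E'
from h import *
o,p,W=wcloud();h=cv2.cvtColor(p,cv2.COLOR_BGR2HSV);z=W[...,2]
m=(h[...,0]>3)&(h[...,0]<20)&(h[...,1]>180)&(h[...,2]>60)
print('orange',np.argwhere(m).min(0),np.argwhere(m).max(0),np.nanmin(W[m],0),np.nanmax(W[m],0),np.nanmedian(W[m],0))
for v in range(240,350,8): print(v,p[v,315],[np.round(W[v,u],3).tolist() for u in(312,325,336,350,362)])
m=(z>.009)&(z<.022)&(W[...,0]<.6);q=W[m]
(x,y),r=cv2.minEnclosingCircle(q[np.hypot(q[:,0]-.492,q[:,1]+.019)<.115][:,:2].astype(np.float32));print('lid',x,y,r)
pl=np.linalg.lstsq(np.c_[q[:,:2],np.ones(len(q))],q[:,2],rcond=None)[0];print('plane',pl)
p,d=camera('side');cv2.imwrite('pics/s3.png',cv2.resize(p[200:350,290:490,::-1],None,fx=4,fy=4))
E
```

```text
orange [252 300] [309 372] [ 0.47594133 -0.02973685  0.06593319] [4.99051987e-01 1.71229459e-06 1.00002503e-01] [ 0.48469118 -0.01294809  0.07289733]
240 [98 99 96] [[0.482, -0.026, 0.028], [0.477, -0.019, 0.045], [0.477, -0.014, 0.047], [0.479, -0.007, 0.038], [0.482, -0.001, 0.028]]
248 [98 99 95] [[0.481, -0.025, 0.045], [0.478, -0.019, 0.057], [0.477, -0.015, 0.06], [0.478, -0.008, 0.055], [0.486, -0.001, 0.029]]
256 [ 79  90 102] [[0.481, -0.025, 0.059], [0.477, -0.019, 0.071], [0.477, -0.015, 0.072], [0.478, -0.009, 0.069], [0.484, -0.002, 0.048]]
264 [ 21  78 157] [[0.48, -0.025, 0.072], [0.48, -0.019, 0.072], [0.48, -0.015, 0.072], [0.48, -0.009, 0.073], [0.481, -0.004, 0.07]]
272 [ 22  79 158] [[0.483, -0.025, 0.073], [0.483, -0.019, 0.073], [0.483, -0.015, 0.073], [0.483, -0.009, 0.073], [0.483, -0.004, 0.073]]
280 [ 20  78 158] [[0.487, -0.025, 0.073], [0.487, -0.019, 0.072], [0.487, -0.015, 0.073], [0.487, -0.009, 0.072], [0.486, -0.004, 0.074]]
288 [73 72 70] [[0.481, -0.024, 0.095], [0.481, -0.019, 0.095], [0.481, -0.016, 0.095], [0.49, -0.009, 0.074], [0.49, -0.004, 0.
[... 365 characters left out ...]
.486, -0.011, 0.105], [0.485, -0.007, 0.107]]
320 [72 71 69] [[0.481, -0.023, 0.121], [0.481, -0.019, 0.12], [0.481, -0.016, 0.12], [0.485, -0.012, 0.112], [0.485, -0.008, 0.113]]
328 [73 72 71] [[0.481, -0.023, 0.125], [0.481, -0.019, 0.125], [0.481, -0.016, 0.126], [0.485, -0.012, 0.117], [0.485, -0.008, 0.118]]
336 [17 15 14] [[0.48, -0.023, 0.132], [0.483, -0.019, 0.127], [0.48, -0.017, 0.132], [0.479, -0.013, 0.135], [0.479, -0.01, 0.135]]
344 [18 16 16] [[0.48, -0.023, 0.136], [0.486, -0.019, 0.126], [0.48, -0.017, 0.136], [0.48, -0.013, 0.136], [0.48, -0.01, 0.136]]
lid 0.49163535237312317 -0.01500737015157938 0.09806748479604721
plane [ 6.37409877e-04 -2.21842736e-05  1.48887234e-02]
```

View pics/s3.png

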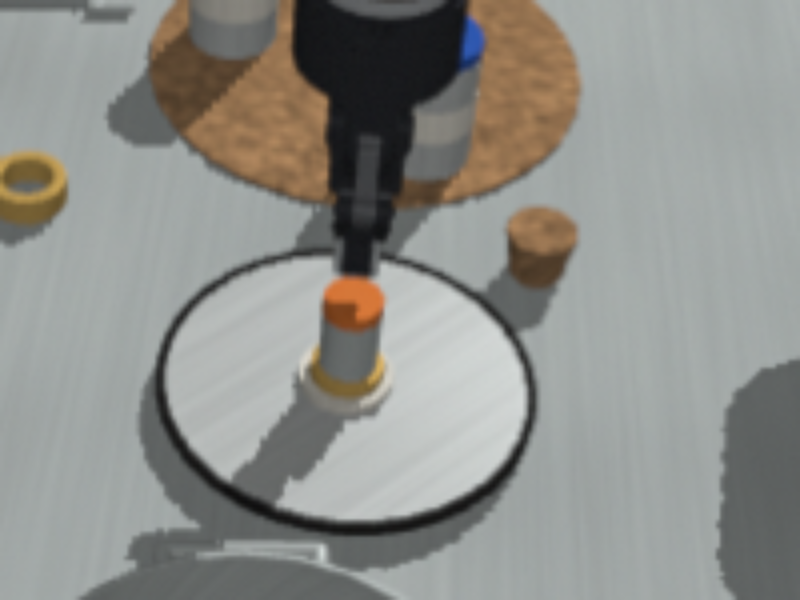

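The fingers shut on top of the knob. The depth puts the closed tips about 11 mm above the reported TCP (tip z about 0.09 at TCP z 0.079), so the tips sit roughly 35 mm higher than tip_extent implies. The lid is still flat and only shifted about 4 mm, to (0.492, -0.015). I'll reopen, re-centre and go lower.

Request:
servo_tool:
  rows:
    - {"offset":[0,0,-0.2],"yaw":0,"claw":0.5}
    - {"offset":[0,0.05,-0.2],"yaw":0,"claw":0}
    - {"offset":[0,0.05,-0.2],"yaw":0,"claw":0}
    - {"offset":[0,0.05,-0.2],"yaw":0,"claw":0}
    - {"offset":[0,0.05,-0.2],"yaw":0,"claw":0}
    - {"offset":[0,0.05,0],"yaw":0,"claw":0}
    - {"offset":[0,0.05,0.2],"yaw":0,"claw":0}
    - {"offset":[0,0.05,0.35],"yaw":0,"claw":0}
    - {"offset":[0,0.05,0.35],"yaw":0,"claw":0}

```text
time: 21.42
ee_pos: [0.4918, -0.015, 0.0434]
tcp_rot: [180.0, -0.1, 180.0]
wrist_force: [0.4, -0.1, 0.5]
opening: 0.0855
grasp_force: 0.0
```

```bash
python3 - <<'E'
from h import *
o,p,W=wcloud();h=cv2.cvtColor(p,cv2.COLOR_BGR2HSV);z=W[...,2];cv2.imwrite('pics/w4.png',p)
print(o['ee_pos'],o['opening'],o['wrist_force'])
blobs((h[...,0]>3)&(h[...,0]<20)&(h[...,1]>180)&(z>.064)&(z<.08),W)
p,d=camera('side');cv2.imwrite('pics/s4.png',cv2.resize(p[200:350,290:490,::-1],None,fx=4,fy=4))
E
```

```text
[ 0.4917671  -0.01504397  0.04338082] 0.0855194994629036 [ 0.35657364 -0.08249937  0.48027644]
[324. 329.] 6558 z 0.0729 c 0.4917 -0.0151 r 0.0159 box [279 284  91  91]
```

View pics/s4.png

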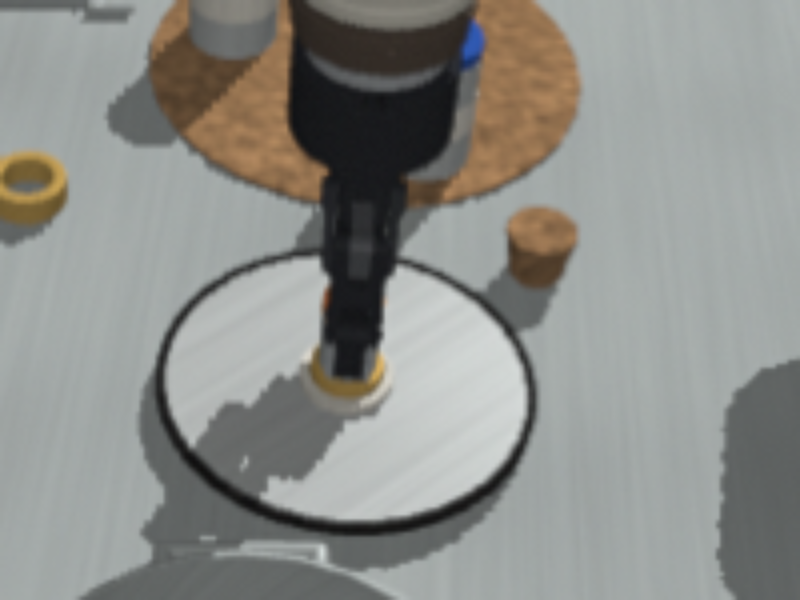

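```bash
python3 - <<'E'
from h import *
p,d=camera('side');W=cloud('side',d)
for v in range(276,300,2): print(v,W[v,374].round(3),W[v,377].round(3),p[v,377])
E
```

```text
276 [0.503 0.06  0.14 ] [0.497 0.061 0.142] [24 25 27]
278 [0.502 0.039 0.114] [0.497 0.047 0.124] [19 20 22]
280 [0.502 0.053 0.123] [0.497 0.052 0.123] [23 24 26]
282 [0.502 0.056 0.122] [0.496 0.057 0.123] [29 31 32]
284 [0.501 0.058 0.119] [0.496 0.06  0.121] [28 30 31]
286 [0.501 0.059 0.115] [0.496 0.06  0.116] [23 25 26]
288 [0.5   0.042 0.092] [0.495 0.043 0.093] [23 25 27]
290 [0.5   0.043 0.087] [0.495 0.044 0.09 ] [25 26 29]
292 [0.5   0.042 0.081] [0.494 0.042 0.082] [24 25 27]
294 [ 0.499 -0.002  0.029] [0.494 0.035 0.069] [66 67 67]
296 [0.498 0.003 0.028] [0.492 0.002 0.028] [122 100  55]
298 [0.498 0.004 0.024] [0.492 0.004 0.025] [120  98  55]
```

The side depth puts the open tips at z about 0.067, which is TCP + 24 mm and fits the closed value. I'll go another 18 mm down, so the tips close at about 0.040 on the column.

Request:
servo_tool:
  rows:
    - {"offset":[0,0,0.1],"yaw":0,"claw":0}
    - {"offset":[0,0,0.18],"yaw":0,"claw":0}
    - {"offset":[0,0,0.18],"yaw":0,"claw":0.2}
    - {"offset":[0,0,0.18],"yaw":0,"claw":0.35}
    - {"offset":[0,0,0.18],"yaw":0,"claw":0.5}
    - {"offset":[0,0,0.18],"yaw":0,"claw":0.6}
    - {"offset":[0,0,0.18],"yaw":0,"claw":0.7}
    - {"offset":[0,0,0.18],"yaw":0,"claw":1}
    - {"offset":[0,0,0.18],"yaw":0,"claw":1}
    - {"offset":[0,0,0.18],"yaw":0,"claw":1}
  squeeze: 90

```text
time: 22.82
ee_pos: [0.4928, -0.0151, 0.027]
tcp_rot: [-180.0, 0.0, 180.0]
wrist_force: [-1.8, -0.8, 5.8]
opening: 0.0287
grasp_force: 88.5
```

Request:
servo_tool:
  rows:
    - {"offset":[0,0,-0.1],"yaw":0,"claw":1}
    - {"offset":[0,0,-0.3],"yaw":0,"claw":1}
    - {"offset":[0,0,-0.65],"yaw":0,"claw":1}
    - {"offset":[0,0,-1],"yaw":0,"claw":1}

```text
time: 23.32
ee_pos: [0.4921, -0.015, 0.1273]
tcp_rot: [180.0, -0.1, -180.0]
wrist_force: [0.5, 0.6, -3.5]
opening: 0.0282
grasp_force: 88.9
```

Request:
servo_tool:
  rows:
    - {"offset":[0,0,-0.35],"yaw":0,"claw":1}
    - {"offset":[0,0,-0.7],"yaw":0,"claw":1}
    - {"offset":[0,0,-1],"yaw":0,"claw":1}
    - {"offset":[0,0,-1],"yaw":0,"claw":1}

```text
time: 23.82
ee_pos: [0.4933, -0.015, 0.2283]
tcp_rot: [180.0, 0.2, -180.0]
wrist_force: [1.2, 0.5, -4.6]
opening: 0.0283
grasp_force: 88.9
```

Request:
servo_tool:
  rows:
    - {"offset":[-0.02,0.2,0],"yaw":0,"claw":1}
    - {"offset":[-0.04,0.5,0],"yaw":0,"claw":1}
    - {"offset":[-0.07,0.81,0],"yaw":0,"claw":1}

```text
time: 24.2
ee_pos: [0.499, 0.0666, 0.2245]
tcp_rot: [-180.0, -0.1, 180.0]
wrist_force: [0.6, 0.3, -3.7]
opening: 0.0281
grasp_force: 89.1
```

Request:
servo_tool:
  rows:
    - {"offset":[-0.02,0.27,0],"yaw":0,"claw":1}
    - {"offset":[-0.04,0.54,0],"yaw":0,"claw":1}
    - {"offset":[-0.07,0.81,0],"yaw":0,"claw":1}

```text
time: 24.58
ee_pos: [0.506, 0.1478, 0.2245]
tcp_rot: [-180.0, -0.1, -180.0]
wrist_force: [0.1, 0.1, -2.8]
opening: 0.0283
grasp_force: 89.2
```

Request:
servo_tool:
  rows:
    - {"offset":[-0.02,0.27,0],"yaw":0,"claw":1}
    - {"offset":[-0.04,0.54,0],"yaw":0,"claw":1}
    - {"offset":[-0.07,0.81,0],"yaw":0,"claw":1}

```text
time: 24.95
ee_pos: [0.513, 0.2287, 0.2243]
tcp_rot: [-179.9, -0.1, -180.0]
wrist_force: [0.0, -0.2, -3.4]
opening: 0.0282
grasp_force: 89.2
```

Request:
servo_tool:
  rows:
    - {"offset":[-0.02,0.3,0],"yaw":0,"claw":1}
    - {"offset":[-0.04,0.6,0],"yaw":0,"claw":1}
    - {"offset":[-0.07,0.81,0],"yaw":0,"claw":1}
    - {"offset":[-0.07,0.81,0],"yaw":0,"claw":1}
    - {"offset":[-0.07,0.81,0],"yaw":0,"claw":1}

```text
time: 25.58
ee_pos: [0.5202, 0.3085, 0.2251]
tcp_rot: [-179.9, -0.1, -180.0]
wrist_force: [0.8, -0.2, -3.2]
opening: 0.0285
grasp_force: 89.3
```

```bash
python3 - <<'E'
from h import *
o,p,W=wcloud();z=W[...,2]
print(o['ee_pos'],o['opening'],o['wrist_force'])
m=(z>.205)&(z<.225)&(np.hypot(W[...,0]-.52,W[...,1]-.309)<.1);q=W[m]
r=np.hypot(*(q[:,:2]-[.52,.309]).T);e=q[r>.085][:,:2]
print('lid plane',np.linalg.lstsq(np.c_[q[:,:2]-[.52,.309],np.ones(len(q))],q[:,2],rcond=None)[0],len(q),'y range',q[:,1].min(),q[:,1].max(),'xmin',q[:,0].min(),cv2.minEnclosingCircle(q[:,:2].astype(np.float32)))
E
```

```text
[0.52017696 0.30845266 0.22513159] 0.028465571163383826 [ 0.77233127 -0.19346755 -3.23365265]
lid plane [-2.51149885e-04 -1.95167977e-04  2.13307490e-01] 106383 y range 0.21128295228030308 0.40665951833689007 xmin 0.4219304074194866 ((0.5189910531044006, 0.3089553713798523), 0.09792855381965637)
```

The lid is level and centred on the pot at (0.519, 0.309). I'll lower it.

Request:
servo_tool:
  rows:
    - {"offset":[0,0,0.12],"yaw":0,"claw":1}
    - {"offset":[0,0,0.22],"yaw":0,"claw":1}
    - {"offset":[0,0,0.28],"yaw":0,"claw":1}
    - {"offset":[0,0,0.32],"yaw":0,"claw":1}
    - {"offset":[0,0,0.35],"yaw":0,"claw":1}
    - {"offset":[0,0,0.35],"yaw":0,"claw":1}

```text
time: 26.38
ee_pos: [0.5205, 0.309, 0.1914]
tcp_rot: [-180.0, -0.0, -180.0]
wrist_force: [-0.2, -0.3, -2.8]
opening: 0.0285
grasp_force: 89.3
```

Request:
servo_tool:
  rows:
    - {"offset":[0,0,0.01],"yaw":0,"claw":1}
    - {"offset":[0,0,0.02],"yaw":0,"claw":1}
    - {"offset":[0,0,0.03],"yaw":0,"claw":1}
    - {"offset":[0,0,0.03],"yaw":0,"claw":1}

```text
time: 26.88
ee_pos: [0.5205, 0.309, 0.1884]
tcp_rot: [-180.0, -0.0, -180.0]
wrist_force: [0.6, -0.0, -3.7]
opening: 0.0286
grasp_force: 89.3
```

Request:
servo_tool:
  rows:
    - {"offset":[0,0,0.01],"yaw":0,"claw":1}
    - {"offset":[0,0,0.02],"yaw":0,"claw":1}
    - {"offset":[0,0,0.03],"yaw":0,"claw":1}
    - {"offset":[0,0,0.03],"yaw":0,"claw":1}

```text
time: 27.38
ee_pos: [0.5206, 0.309, 0.187]
tcp_rot: [179.9, 0.1, -180.0]
wrist_force: [-2.4, -1.1, 7.3]
opening: 0.0282
grasp_force: 90.4
```

Request:
servo_tool:
  rows:
    - {"offset":[0,0,0],"yaw":0,"claw":0.6}
    - {"offset":[0,0,0],"yaw":0,"claw":0.4}
    - {"offset":[0,0,0],"yaw":0,"claw":0.2}
    - {"offset":[0,0,0],"yaw":0,"claw":0}
    - {"offset":[0,0,0],"yaw":0,"claw":0}
    - {"offset":[0,0,0],"yaw":0,"claw":0}
    - {"offset":[0,0,0],"yaw":0,"claw":0}
    - {"offset":[0,0,-0.2],"yaw":0,"claw":0}
    - {"offset":[0,0,-0.5],"yaw":0,"claw":0}
    - {"offset":[0,0,-0.9],"yaw":0,"claw":0}
    - {"offset":[0,0,-0.9],"yaw":0,"claw":0}

```text
time: 28.75
ee_pos: [0.5213, 0.3094, 0.2789]
tcp_rot: [179.8, 0.3, 180.0]
wrist_force: [0.8, 0.3, -0.3]
opening: 0.0855
grasp_force: 0.0
```

Request:
servo_tool:
  rows:
    - {"offset":[0.3,-0.4,0],"yaw":0,"claw":0}
    - {"offset":[0.6,-0.8,0],"yaw":0,"claw":0}
    - {"offset":[0.8,-1,0],"yaw":0,"claw":0}

```text
time: 29.12
ee_pos: [0.4392, 0.2074, 0.2749]
tcp_rot: [-180.0, -0.0, 180.0]
wrist_force: [0.2, 0.5, 0.4]
opening: 0.0853
grasp_force: 0.0
```

Request:
servo_tool:
  rows:
    - {"offset":[0.3,-0.4,0],"yaw":0,"claw":0}
    - {"offset":[0.6,-0.8,0],"yaw":0,"claw":0}
    - {"offset":[0.8,-1,0],"yaw":0,"claw":0}
    - {"offset":[0.8,-1,0],"yaw":0,"claw":0}
    - {"offset":[0.8,-1,0],"yaw":0,"claw":0}

```text
time: 29.75
ee_pos: [0.3609, 0.1092, 0.275]
tcp_rot: [180.0, -0.0, 180.0]
wrist_force: [0.2, 0.9, -0.7]
opening: 0.0852
grasp_force: 0.0
```

```bash
python3 - <<'E'
from h import *
o=get_obs();print(o['time'],o['ee_pos'],o['opening'],o['wrist_force'])
p,d=camera('top');W=cloud('top',d);z=W[...,2];cv2.imwrite('pics/t5.png',p[:,:,::-1])
m=(z>.165)&(z<.19)&(np.hypot(W[...,0]-.52,W[...,1]-.309)<.11);q=W[m]
print(np.linalg.lstsq(np.c_[q[:,:2]-[.52,.309],np.ones(len(q))],q[:,2],rcond=None)[0],cv2.minEnclosingCircle(q[:,:2].astype(np.float32)))
h=cv2.cvtColor(p,cv2.COLOR_RGB2HSV)
blobs((h[...,0]>105)&(h[...,0]<128)&(h[...,1]>150)&(z>.075)&(z<.1)&(W[...,1]<0),W)
E
```

```text
29.75 [0.36089998 0.10923489 0.275027  ] 0.08524051350493582 [ 0.17526757  0.90207993 -0.69277621]
[-0.00091772 -0.00071134  0.17524589] ((0.5205520391464233, 0.3080788552761078), 0.09812096506357193)
[471. 246.] 648 z 0.0903 c 0.5775 -0.3168 r 0.0278 box [457 232  29  29]
[417. 309.] 650 z 0.0903 c 0.4573 -0.2143 r 0.0275 box [403 295  29  29]
```

View pics/t5.png

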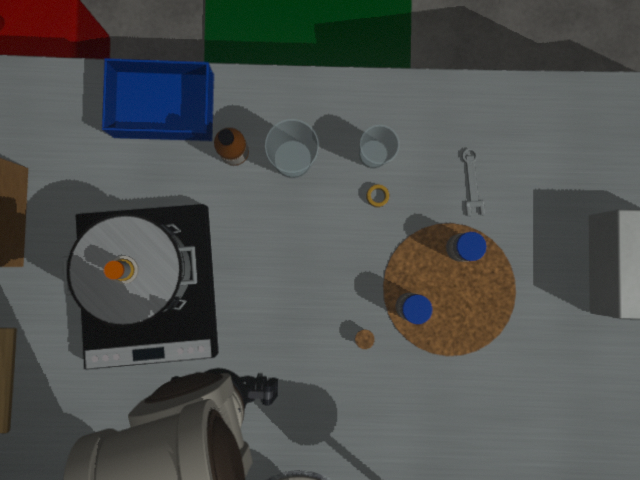

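The lid sits level on the pot at (128,270), with its plate top at z = 0.175 against an expected 0.1745. Both empties are unmoved at (471,246) and (417,309), and the bystanders are where they were.

```bash
python3 -c "
from workcell import *
print(job_done())"
```

```text
the job is handed in; nothing more can be done
None
```

I stood the full can (about 0.5 kg by wrist force; one other weighed empty, the third not lifted) upright in the pot and seated the lid level. Both empties stand where they were. My first grip on the lid missed and slid it about 4 mm on the table; I handed in at about 30 s.

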